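# Block up a sagging pipe tee with odd offcuts

## Task

The pipe clamped in the vice hangs free at its brass tee: block it up from the bench with the three sawn wooden offcuts, settling each so that it lies without rocking. Stand the dark block flat on the bench under the tee, lay the tapered packer on it turned so that its taper cancels the block's slope and its top comes out level, and slide the slim wedge, lying flat on the packer, in under the tee until it bears firmly against it; press no harder than a firm push with a fingertip, so that the pipe is carried and not jacked up. The stack must stay tight by itself when you let go, and the things standing about stay where they are.

Things in the scene. Friction and masses are not known exactly. Their poses are not given: they have to be found in the camera images.
- vice: grey bench vice fixed to the bench, 230 long (x), 105 wide, 115 high; origin under it at bench level, below the pipe. It grips a copper pipe, 22 mm diameter, that runs out level along the vice's -y for 250 mm to a brass tee (33 mm diameter, 60 long along y, round underside). The pipe is springy, about 6 N per mm at the tee. In the rules the vice includes pipe, tee and valve
- prop_point (a point): point on the bench (height 0) straight below the middle of the tee; axes as the vice's: x across the pipe, away from the robot, y along it to the vice. The tee's underside is 68 to 79 mm above this point: how far it sags is not known and must be felt. On the tee stands a riser, 22 mm diameter, with a brass valve, up to 260 mm: nothing can be held there from straight above
- block: dark brown wooden block, 110 long (x), 60 wide (y), flat underside, top sloping: 26 thick at its -x end, 38 thick at its +x end (taper 12 in 110), far left corner sawn off; about 0.2 kg. Origin: centre of the underside, z up
- packer: mid-brown tapered wooden packer, 110 long (x), 46 wide (y), flat underside, 30 thick at its -x end, 18 at its +x end (the same taper as the block), far left corner sawn off; about 0.1 kg. Origin: centre of the underside, z square to the underside. On the block with thick end over the block's thin end (x axes the same way) its top is level, 56 above the bench
- packer_top (a point): middle of the packer's sloping top face; z square to that face, so upright when the top is level
- wedge: pale wooden wedge, 120 long (x), 40 wide (y), flat underside, 32 thick at its -x end (butt), 8 thick at its +x end (taper 1 in 5); about 0.08 kg. Origin: centre of the underside, z up. A steady push of about 10 N on its butt makes it bear well and it then holds by friction; forcing it until it presses the tee with over 25 N would jack the pipe up
- tub: small white lidded tub, 64 mm diameter, 66 high, a bystander; origin at its underside
- glue_bottle: small white adhesive bottle, 25 mm diameter, 80 high, a bystander; origin at its underside
- highlighter: yellow marker pen, 135 long, lying, a bystander; origin at its underside
- nipple_1: brass hose nipple, 52 long, lying, a bystander; origin at its underside
- nipple_2: brass hose nipple, 59 long, lying, a bystander; origin at its underside
- screwdriver: red screwdriver, 200 long, lying, a bystander; origin at its underside
Mind the look-alikes: they are no part of the job. Several things have the shape of the wedge; the one meant has the colours described above.

How it is judged:
By the outcome, as a careful person would: the job done as asked, in the order asked, and still so for the second after the job is handed in, with the robot touching nothing.
It also fails if it takes over 72 s, if anything falls off the work surface, if the arm or the gripper's body presses on something with over 40 N, if the wrist force passes 120 N, or if a joint passes its speed limit or range.

## Robot

A 6-joint arm with a two-finger parallel gripper is mounted at the origin on a cart in front of the work surface, level with it; the furniture and walls round the work are solid. World frame = base frame: x ahead of the robot, y to its left, z up, the work surface at z = 0. Lengths are in m, angles in rad, forces in N, time in s.
With the tool pointing down it reaches from about 0.325 to 1 m from the base axis. Payload 5.1 kg.
Tool frame: the origin (TCP) lies at the very end of the fingers, on their centre line; the grasp point (between the pads) lies 19 mm behind it; z points along the fingers, y is the direction in which the jaws open and shut (so a half turn about z gives the same grasp; the last joint's range is limited). The gripper opens to 85 mm and grips with 20 to 120 N. Pads are 22 mm wide; open, the fingers measure 114 mm over their backs; the gripper's body (76 mm by 85 mm) begins 54 mm behind the grasp point. The pads swing forward as they close: fully open they stand 13 mm farther back than shut.
Start: joints at [-1.428, 0.124, 1.65, -0, 1.367, -0.083], TCP at [0.145, -0.633, 0.231] pointing down, gripper open.
Joint ranges: [-2.61, 2.61], [-1.02, 2.33], [0.03, 2.71], [-1.35, 4.49], [0.32, 2.68], [-2.91, 2.91]. Speed limits (rad/s): [2.57, 2.57, 3.14, 3.14, 3.14, 3.14].

## Interface

Orientations are given as a 3x3 rotation matrix whose columns are the frame's x, y, z axes.
In Python, from station import arm, optics gives the robot as it stands.
- The arm moves only by the tool servo_tool, never from a script. Its argument "moves" is a list of rows, each a list of 7 numbers: the shift along the world's x, y, z in units of 25 mm (1.0 is 25 mm), then the turn, a rotation vector about the world's x, y, z in units of 6 degrees (1.0 is 6 degrees), then the gripper's target within -1 to 1 (fully open at 1, half-way at 0, shut at -1). A call has 1 to 8 rows; each row shifts and turns the commanded pose from where the row before left it; what a row does not reach is not made up. A row lasts 1/10 s, in which the tool goes at most 50 mm and 8.59 degrees, less where a joint would pass 70% of its speed; a pose out of reach is approached as far as the arm can. A call is refused whole if a number of a shift passes 1 or a number of a turn 1, either way. A call with a gripper value outside its range is refused whole. The fingers move at their own pace and stop on an object; the grip force is fixed at half the most. Time passes only in rows, so rows that do not move let the fingers close. It gives the time, the measured TCP pose, the force and the opening at its end, in the units of the state.
- arm.get_obs(): the state, without advancing time (a new reading comes with each control period).
- optics.read_camera(name): name is "scene" or "top" or "wrist"; returns a dict with "pixels" (420x560x3 uint8, red, green, blue), "fx", "fy", "cx", "cy" (pixels), "rvec" (rotation vector, rad) and "tvec" (3), from world to camera coordinates, as OpenCV has them. Camera axes: x right, y down, z forward; pixel columns grow to the right and rows downward; lengths in m; the calibration is good to about 2 mm. The wrist camera is an equidistant fisheye: a pixel r from the principal point sees the ray r / f radians off the axis. A picture is of the moment at which its call begins. There is no depth.
- arm.hand_in(): hands the job in, once; it reports no verdict.
The state is a dict: "time_s": time; "joint_positions": joint angles; "qd": joint speeds; "joint_torque": joint torques, N m; "eef_pos": TCP position; "orientation": TCP orientation; "contact_force": force on the tool from outside, world axes, zero at the start; "ft_torque": the same for the moment, N m; "gripper_width": finger opening in m.
Only numpy, scipy, OpenCV 4.12 (cv2) and the standard library are available. Lean on these libraries where they do the work, as an engineer would, in place of code of your own. Each camera call takes 0.05 s, during which the arm holds its last target. There are 200 camera calls.

## Working session

There is one attempt and no reset: what is moved stays moved. The work goes in short steps, Python scripts to look and compute and a tool call to move; the robot and the scene stay as the last step left them, time stands still between calls to the robot, and variables do not carry over. Pictures are saved under pics/ and viewed, about 8 in all and at most 12, crops included, and the job is handed in when it is done.

Besides the shell and the picture viewer there is one more tool, called after "Emit:" as name(argument=value, ...), one argument or row to a line, values as JSON. servo_tool: Moves the arm, as the interface text tells. Its arguments: {"type":"object","properties":{"moves":{"type":"array","items":{"type":"array","items":{"type":"number"}}}},"required":["moves"]}

```bash
mkdir -p pics; ls; cat > h.py <<'E'
import numpy as np, cv2
from station import arm, optics
def cam(n):
    d=optics.read_camera(n); d['R']=cv2.Rodrigues(np.array(d['rvec'],float))[0]; d['t']=np.array(d['tvec'],float).ravel(); d['n']=n; return d
def ray(d,u,v):
    x=(u-d['cx'])/d['fx']; y=(v-d['cy'])/d['fy']
    if d['n']=='wrist':
        r=np.hypot(x,y); s=np.sin(r)/r if r>1e-9 else 1; c=np.array([x*s,y*s,np.cos(r)])
    else: c=np.array([x,y,1.])
    return -d['R'].T@d['t'], d['R'].T@c
def onz(d,u,v,z):
    o,r=ray(d,u,v); return o+r*(z-o[2])/r[2]
def proj(d,p):
    c=d['R']@np.array(p)+d['t']
    if d['n']=='wrist':
        h=np.hypot(c[0],c[1]); a=np.arctan2(h,c[2]); return d['cx']+d['fx']*a*c[0]/h, d['cy']+d['fy']*a*c[1]/h
    return d['cx']+d['fx']*c[0]/c[2], d['cy']+d['fy']*c[1]/c[2]
def save(d,f): cv2.imwrite('pics/'+f,d['pixels'][:,:,::-1])
E
python3 - <<'E'
from h import *
for n in('scene','top'):
    d=cam(n); save(d,n+'0.png'); np.savez('pics/'+n+'0.npz',**d); print(n,d['fx'],d['cx'],d['cy'],-d['R'].T@d['t'],d['R'][2])
print(arm.get_obs())
E
```

```text
pics
scene 526.8884964747087 282.1882997319316 219.0349173802058 [-0.57091961 -0.96354923  1.21673343] [ 0.57917154  0.5513898  -0.60044119]
top 477.2675649946209 280.61029486648874 209.05001036127626 [0.26445252 0.09212355 1.55464345] [ 0.16255645 -0.00925529 -0.98665584]
{'time_s': 0.1, 'joint_positions': array([-1.42757705e+00,  1.24471554e-01,  1.65157177e+00, -3.37767091e-05,
        1.36748231e+00, -8.26038199e-02]), 'qd': array([-5.35153959e-04, -9.79783858e-04, -3.15462339e-03, -2.53703135e-03,
        1.25748261e-03,  9.49689048e-06]), 'joint_torque': array([ 7.66221419e-04, -4.24931359e+01, -3.66655040e+01, -2.64218488e-05,
        3.99597455e-03, -8.92066794e-06]), 'eef_pos': array([ 0.14542046, -0.63294751,  0.23013515]), 'orientation': array([[ 9.74608623e-01,  2.23915020e-01, -3.08636447e-04],
       [ 2.23915197e-01, -9.74606763e-01,  1.90846485e-03],
       [ 1.26534778e-04, -1.92911470e-03, -9.99998131e-01]]), 'contact_force': array([ 0.0038127 , -0.22224656, -0.07750065]), 'ft_torque': array([-0.02817532, -0.02055133,  0.03711742]), 'gripper_width': 0.08552621560238463}
```

View pics/scene0.png

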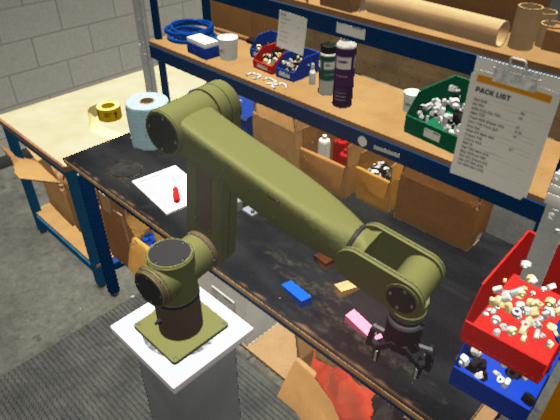

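View pics/top0.png

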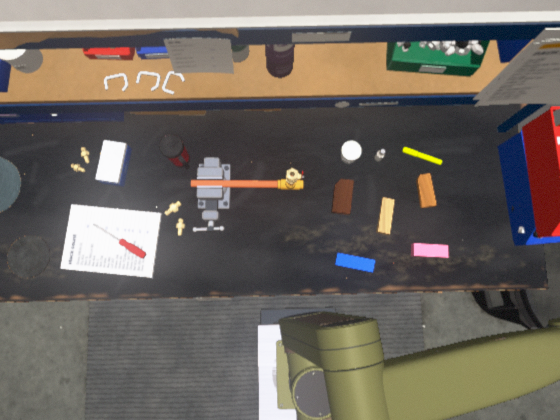

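The scene view shows the arm over the bench. In the top view the vice is at (210,185), the tee at (290,184), the dark block at (343,196), the pale wedge at (386,215) and the packer, mid-brown to orange, at (427,190). Pink (431,250) and blue (355,262) are look-alikes.

```bash
python3 - <<'E'
from h import *
d=dict(np.load('pics/top0.npz')); d['n']='top'
p=d['pixels']; c=p[130:280,265:465]
cv2.imwrite('pics/crop0.png',cv2.resize(c,None,fx=4,fy=4,interpolation=cv2.INTER_CUBIC)[:,:,::-1])
for n,(u,v),z in(('block',(343,196),.032),('wedge',(386,215),.02),('packer',(427,190),.024)):
    ref=np.median(p[v-2:v+3,u-2:u+3].reshape(-1,3),0)
    m=(np.abs(p.astype(int)-ref).sum(2)<90).astype(np.uint8)
    k,l=cv2.connectedComponents(m); cs=cv2.findContours((l==l[v,u]).astype(np.uint8),0,2)[0]
    q=max(cs,key=cv2.contourArea).reshape(-1,2)
    w=np.array([onz(d,a,b,z)[:2] for a,b in q],np.float32)
    print(n,ref,cv2.minAreaRect(w), len(q))
for u,v in((290,184),(192,184),(302,184),(278,184)): print(u,onz(d,u,v,.09))
E
```

```text
block [116.  72.  50.] ((0.3747813105583191, 0.06779247522354126), (1.8697381019592285, 1.0106945037841797), 89.99391174316406) 2346
wedge [244. 217. 147.] ((0.4896695017814636, -0.26408541202545166), (0.03793671727180481, 0.11267365515232086), 79.0244140625) 31
packer [219. 147.  79.] ((0.5710553526878357, -0.40098029375076294), (0.10799871385097504, 0.04550827294588089), 5.298630237579346) 34
290 [0.58474381 0.04707414 0.09      ]
192 [0.59151964 0.35418782 0.09      ]
302 [0.58391303 0.00941925 0.09      ]
278 [0.58557435 0.0847183  0.09      ]
```

View pics/crop0.png

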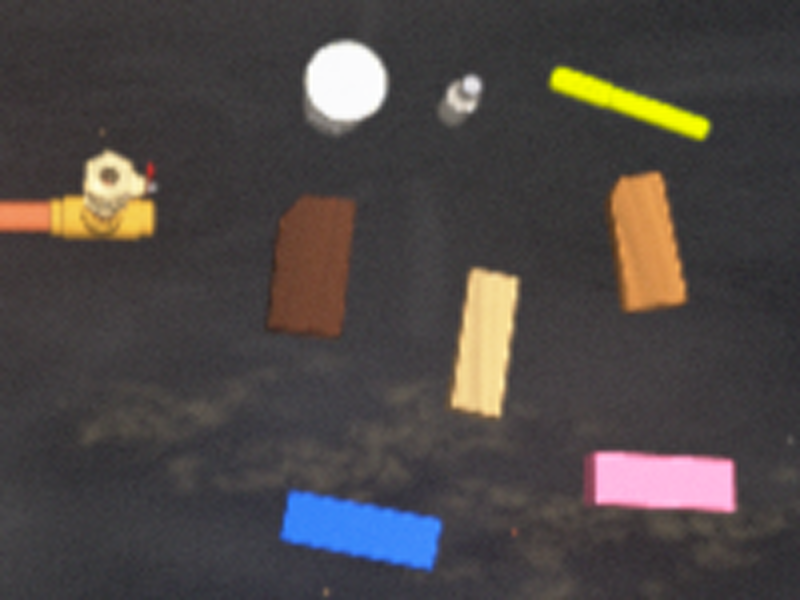

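Emit:
servo_tool(
  moves=[
    [0.8, 1, 0.2, 0, 0, -0.3, 1],
    [0.8, 1, 0.2, 0, 0, -0.3, 1],
    [0.8, 1, 0.2, 0, 0, -0.3, 1],
    [0.8, 1, 0.2, 0, 0, -0.3, 1],
    [0.8, 1, 0.2, 0, 0, -0.3, 1],
    [0.8, 1, 0.2, 0, 0, -0.3, 1],
    [0.8, 1, 0.2, 0, 0, -0.3, 1],
    [0.8, 1, 0.2, 0, 0, -0.06, 1],
  ],
)

```text
time_s: 0.9
eef_pos: [0.306, -0.4321, 0.271]
orientation: [[1.0, -0.001, -0.0], [-0.001, -1.0, 0.001], [-0.0, -0.001, -1.0]]
contact_force: [0.1, -1.0, -0.5]
gripper_width: 0.0861
```

Emit:
servo_tool(
  moves=[
    [0.8, 1, 0.2, 0, 0, 0, 1],
    [0.8, 1, 0.2, 0, 0, 0, 1],
    [0.8, 1, 0.2, 0, 0, 0, 1],
    [0.8, 1, 0.2, 0, 0, 0, 1],
    [0.8, 1, 0.2, 0, 0, 0, 1],
    [0.8, 1, 0.2, 0, 0, 0, 1],
    [0, 0, 0, 0, 0, 0, 1],
    [0, 0, 0, 0, 0, 0, 1],
  ],
)

```text
time_s: 1.7
eef_pos: [0.4255, -0.2831, 0.3009]
orientation: [[1.0, 0.001, -0.001], [0.001, -1.0, -0.0], [-0.001, 0.0, -1.0]]
contact_force: [0.3, -0.8, 0.2]
gripper_width: 0.0856
```

```bash
python3 - <<'E'
from h import *
d=cam('wrist'); save(d,'w1.png'); np.savez('pics/w1.npz',**d); print(d['fx'],d['cx'],d['cy'],-d['R'].T@d['t'],d['R'][2])
o=arm.get_obs();print(o['time_s'],o['eef_pos'],o['joint_positions'],o['orientation'])
E
```

```text
325.19226210127806 278.14814996511933 207.69003990052283 [ 0.5102217  -0.28238458  0.44346825] [-0.32740187 -0.00118073 -0.94488445]
1.75 [ 0.4251471  -0.283562    0.30078182] [-6.93036104e-01 -2.22295047e-01  1.86803606e+00 -4.76227388e-04
  1.49669914e+00  8.77942880e-01] [[ 9.99999533e-01 -1.47285426e-04 -9.55402400e-04]
 [-1.47117260e-04 -9.99999974e-01  1.76083622e-04]
 [-9.55428309e-04 -1.75942984e-04 -9.99999528e-01]]
```

View pics/w1.png

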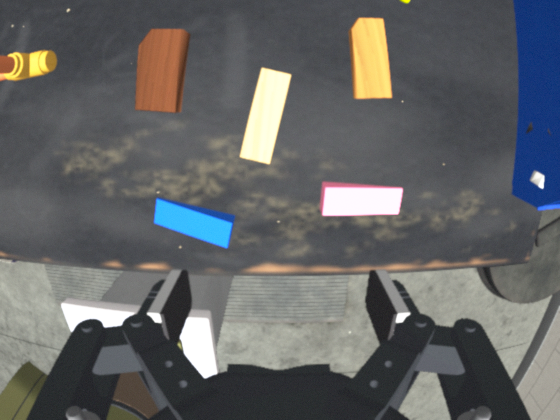

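The wrist view shows the block at (162,70), the wedge at (266,115), the packer at (372,58), pink at (361,199), blue at (195,222) and the tee end at (45,63). The wedge's thick end isn't visible, so I'll triangulate its end corners.

```bash
cat >> h.py <<'E'
def corners(d,u,v,tol=90,n=4):
    p=d['pixels'].astype(int); ref=np.median(p[v-2:v+3,u-2:u+3].reshape(-1,3),0)
    nr=p/(p.sum(2,keepdims=True)+1); rn=ref/ref.sum()
    m=((np.abs(p-ref).sum(2)<tol)).astype(np.uint8)
    m=cv2.morphologyEx(m,cv2.MORPH_CLOSE,np.ones((3,3),np.uint8)); m=cv2.morphologyEx(m,cv2.MORPH_OPEN,np.ones((3,3),np.uint8))
    k,l=cv2.connectedComponents(m); cs=cv2.findContours((l==l[v,u]).astype(np.uint8),0,2)[0]
    q=max(cs,key=cv2.contourArea); return q.reshape(-1,2), cv2.approxPolyDP(q,3,True).reshape(-1,2), cv2.boxPoints(cv2.minAreaRect(q))
def tri(a,b):
    (o1,r1),(o2,r2)=a,b; A=np.stack([r1,-r2],1); s=np.linalg.lstsq(A,o2-o1,rcond=None)[0]
    p,q=o1+s[0]*r1,o2+s[1]*r2; return (p+q)/2,np.linalg.norm(p-q)
E
python3 - <<'E'
from h import *
np.set_printoptions(precision=4,suppress=True)
t=dict(np.load('pics/top0.npz')); t['n']='top'; w=dict(np.load('pics/w1.npz')); w['n']='wrist'
for n,a,b,tt in(('block',(343,196),(162,70),50),('wedge',(386,215),(266,115),90),('packer',(427,190),(372,58),90)):
    qa,pa,ba=corners(t,*a,tt); qb,pb,bb=corners(w,*b,tt)
    print(n,'top',pa.tolist(),'\n  wr',pb.tolist())
    def ends(q,box):
        s=box[np.argsort(box[:,1])]; return s[:2].mean(0),s[2:].mean(0)
    for k,nm in((0,'far'),(1,'near')):
        ea=ends(qa,ba)[k]; eb=ends(qb,bb)[k]
        print('  ',nm,*tri(ray(t,*ea),ray(w,*eb)))
E
```

```text
block top [[340, 179], [335, 184], [333, 210], [347, 214], [353, 180]] 
  wr [[152, 29], [139, 45], [136, 108], [174, 111], [183, 30]]
   far [ 0.6125 -0.1341  0.0329] 7.207890193688257e-05
   near [ 0.4999 -0.1163  0.0201] 0.003946931061495165
wedge top [[383, 198], [379, 230], [389, 232], [393, 200]] 
  wr [[262, 69], [241, 156], [269, 162], [289, 75]]
   far [ 0.549  -0.2795 -0.0001] 0.000311546897021887
   near [ 0.4332 -0.2514  0.0325] 0.0017039971738945189
packer top [[420, 175], [422, 206], [434, 205], [430, 175]] 
  wr [[359, 18], [352, 29], [356, 97], [390, 97], [382, 19]]
   far [ 0.6271 -0.4016  0.011 ] 0.0029068472729512147
   near [ 0.5161 -0.4058  0.0258] 0.0007580007334719657
```

```bash
python3 - <<'E'
from h import *
np.set_printoptions(precision=4,suppress=True)
t=dict(np.load('pics/top0.npz')); t['n']='top'; w=dict(np.load('pics/w1.npz')); w['n']='wrist'
spec=dict(block=((343,196),(162,70),50,.038,.026,.110),wedge=((386,215),(266,115),90,.008,.032,.12),packer=((427,190),(372,58),90,.018,.030,.11))
for n,(a,b,tt,zf,zn,L) in spec.items():
  for d,c in((t,a),(w,b)):
    q,p,_=corners(d,*c,tt)
    # rays to sloping plane approx: iterate: z depends on distance along
    f=lambda u,v:onz(d,u,v,(zf+zn)/2)
    P=np.array([f(*x) for x in q])
    for _ in range(4):
        x0,x1=P[:,0].min(),P[:,0].max(); zz=zn+(zf-zn)*(P[:,0]-x0)/(x1-x0)
        P=np.array([onz(d,*x,z) for x,z in zip(q,zz)])
    (cx,cy),(s1,s2),ang=cv2.minAreaRect(P[:,:2].astype(np.float32))
    if s1<s2: ang-=90
    print(n,d['n'],round(cx,4),round(cy,4),round(s1,4),round(s2,4),'yaw',round((ang+45)%90-45,1))
# tee
m=w['pixels'].astype(int); 
hsv=cv2.cvtColor(t['pixels'],cv2.COLOR_RGB2HSV)
print(t['pixels'][184,270:310].tolist())
for v in range(170,200,2): print(v,t['pixels'][v,285].tolist(),t['pixels'][v,299].tolist(),t['pixels'][v,260].tolist())
E
```

```text
block top 0.5543 -0.1247 0.0594 0.1156 yaw -8.7
block wrist 0.556 -0.1268 0.0592 0.1092 yaw -9.0
wedge top 0.4905 -0.2642 0.0376 0.1158 yaw -13.4
wedge wrist 0.4904 -0.266 0.0391 0.1191 yaw -13.5
packer top 0.5702 -0.401 0.1087 0.0455 yaw 3.3
packer wrist 0.5714 -0.4026 0.109 0.0472 yaw 2.7
[[240, 142, 95], [241, 145, 95], [241, 147, 102], [241, 147, 97], [241, 146, 95], [241, 146, 99], [238, 142, 95], [222, 145, 80], [242, 195, 84], [242, 202, 85], [224, 174, 76], [240, 197, 80], [243, 204, 82], [244, 205, 83], [241, 199, 78], [196, 150, 62], [207, 158, 61], [230, 181, 77], [203, 149, 62], [183, 135, 71], [157, 118, 72], [172, 134, 83], [166, 124, 73], [190, 142, 70], [215, 163, 69], [227, 178, 71], [242, 201, 84], [244, 205, 83], [244, 204, 82], [244, 205, 82], [244, 205, 86], [245, 205, 83], [240, 196, 80], [154, 122, 67], [78, 68, 57], [61, 57, 57], [61, 56, 57], [58, 54, 53], [55, 51, 49], [56, 54, 54]]
170 [67, 61, 57] [60, 56, 55] [72, 65, 68]
172 [73, 66, 61] [77, 68, 59] [72, 65, 66]
174 [80, 70, 64] [223, 203, 149] [73, 66, 67]
176 [97, 85, 69] [249, 239, 186] [70, 65, 63]
178 [108, 90, 64] [223, 200, 141] [70, 63, 63]
180 [239, 199, 92] [230, 176, 70] [153, 95, 74]
182 [230, 182, 76] [247, 209, 86] [239, 146, 96]
184 [196, 150, 62] [244, 205, 82] [241, 146, 98]
186 [236, 184, 70] [243, 201, 79] [218, 121, 74]
188 [186, 136, 51] [191, 144, 57] [79, 59, 56]
190 [69, 58, 56] [71, 64, 58] [65, 57, 57]
192 [59, 53, 52] [61, 57, 56] [63, 55, 56]
194 [60, 56, 57] [62, 57, 58] [70, 61, 64]
196 [61, 54, 51] [58, 56, 56] [67, 61, 63]
198 [61, 56, 57] [63, 57, 58] [68, 61, 61]
```

Emit:
servo_tool(
  moves=[
    [0.48, 0.82, -0.9, 0, -1, 0, 1],
    [0.48, 0.82, -0.9, 0, -1, 0, 1],
    [0.48, 0.82, -0.9, 0, -1, 0, 1],
    [0.48, 0.82, -0.9, 0, -1, 0, 1],
    [0.48, 0.82, -0.9, 0, -1, 0, 1],
    [0.48, 0.82, -0.9, 0, 0, -0.75, 1],
    [0.48, 0.8, -0.9, 0, 0, -0.73, 1],
    [0.45, 0.8, -0.9, 0, 0, 0, 1],
  ],
)

```text
time_s: 2.55
eef_pos: [0.5202, -0.1204, 0.1202]
orientation: [[0.855, -0.157, 0.494], [-0.136, -0.988, -0.079], [0.5, 0.0, -0.866]]
contact_force: [-0.6, -0.3, 0.2]
gripper_width: 0.0857
```

Emit:
servo_tool(
  moves=[
    [0, 0, 0, 0, 0, 0, 1],
    [0, 0, 0, 0, 0, 0, 1],
  ],
)

```text
time_s: 2.75
eef_pos: [0.5201, -0.1209, 0.1205]
orientation: [[0.856, -0.155, 0.493], [-0.134, -0.988, -0.077], [0.499, -0.0, -0.867]]
contact_force: [0.0, -0.7, 0.4]
gripper_width: 0.0853
```

```bash
python3 - <<'E'
from h import *
d=cam('wrist'); np.savez('pics/w2.npz',**d)
o=arm.get_obs(); np.set_printoptions(precision=4,suppress=True);print(o['eef_pos'],o['orientation'],o['joint_positions'])
# overlay: expected block top corners
im=d['pixels'][:,:,::-1].copy()
def R(y):c,s=np.cos(y),np.sin(y);return np.array([[c,-s],[s,c]])
for x,y,z in((-.055,-.03,.026),(-.055,.03,.026),(.055,-.03,.038),(.055,.03,.038)):
    p=R(np.radians(-8.9))@[x,y]+[.555,-.126]; u=proj(d,[*p,z]); cv2.circle(im,(int(u[0]),int(u[1])),2,(0,255,0),-1)
u=proj(d,[.585,.045,.07]); cv2.circle(im,(int(u[0]),int(u[1])),3,(255,0,255),-1)
cv2.imwrite('pics/w2.png',im)
E
```

```text
[ 0.5208 -0.1216  0.1218] [[ 0.8552 -0.1559  0.4942]
 [-0.1348 -0.9878 -0.0783]
 [ 0.5004  0.0003 -0.8658]] [-0.3899 -0.3329  2.3269  0.1934  0.6443  1.2124]
```

View pics/w2.png

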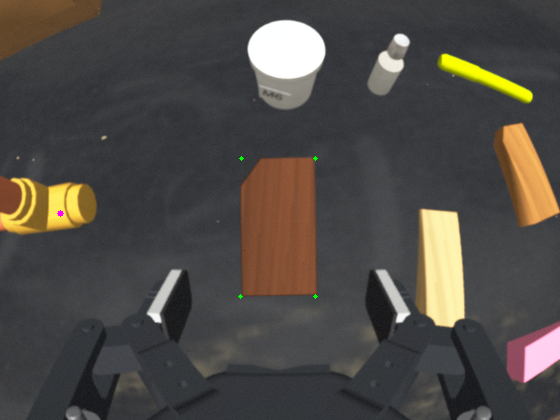

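The overlay corners land on the block, at (241,158)-(315,296). The tee spans about (0,190) to (97,205). I'll descend and grip.

Emit:
servo_tool(
  moves=[
    [0, 0, -1, 0, 0, 0, 1],
    [0, 0, -1, 0, 0, 0, 1],
    [0, 0, -1, 0, 0, 0, 1],
    [0, 0, -1, 0, 0, 0, 1],
    [0, 0, -0.58, 0, 0, 0, 1],
    [0, 0, 0, 0, 0, 0, -1],
    [0, 0, 0, 0, 0, 0, -1],
    [0, 0, 0, 0, 0, 0, -1],
  ],
)

```text
time_s: 3.6
eef_pos: [0.5218, -0.1216, 0.0087]
orientation: [[0.854, -0.156, 0.496], [-0.134, -0.988, -0.079], [0.502, 0.0, -0.865]]
contact_force: [-0.2, -0.9, -2.6]
gripper_width: 0.0588
```

Emit:
servo_tool(
  moves=[
    [0, 0, 0, 0, 0, 0, -1],
    [0, 0, 0, 0, 0, 0, -1],
    [0, 0, 0, 0, 0, 0, -1],
    [0, 0, 0, 0, 0, 0, -1],
  ],
)

```text
time_s: 4.0
eef_pos: [0.5221, -0.1212, 0.0086]
orientation: [[0.854, -0.155, 0.497], [-0.134, -0.988, -0.079], [0.503, 0.001, -0.864]]
contact_force: [-3.1, -2.0, 5.7]
gripper_width: 0.0587
```

Emit:
servo_tool(
  moves=[
    [0, 0, 0.6, 0, 0, 0, -1],
    [-0.8, 0.5, 0, 0, 0, 0.25, -1],
    [-0.8, 1, 0, 0, 0, 0.25, -1],
    [-0.6, 1, 0, 0, 0, 0.25, -1],
    [-0.2, 1, 0, 0, 0, 0.25, -1],
    [0, 1, 0, 0, 0, 0.25, -1],
    [0, 1, 0, 0, 0, 0, -1],
    [0, 1, 0, 0, 0, 0, -1],
  ],
)

```text
time_s: 4.8
eef_pos: [0.4595, 0.043, 0.021]
orientation: [[0.867, -0.025, 0.498], [-0.021, -1.0, -0.012], [0.498, -0.0, -0.867]]
contact_force: [0.5, -0.0, -3.0]
gripper_width: 0.0587
```

Emit:
servo_tool(
  moves=[
    [0, 0.18, 0, 0, 0, 0, -1],
    [0, 0, 0, 0, 0, 0, -1],
    [0, 0, 0, 0, 0, 0, -1],
  ],
)

```text
time_s: 5.1
eef_pos: [0.4603, 0.0462, 0.0214]
orientation: [[0.866, -0.024, 0.499], [-0.021, -1.0, -0.012], [0.499, -0.0, -0.867]]
contact_force: [0.9, -0.2, -2.7]
gripper_width: 0.0588
```

```bash
python3 - <<'E'
from h import *
d=cam('wrist'); np.savez('pics/w3.npz',**d); save(d,'w3.png')
t=cam('top'); np.savez('pics/top3.npz',**t)
o=arm.get_obs(); np.set_printoptions(precision=4,suppress=True);print(o['time_s'],o['eef_pos'],o['contact_force'],o['gripper_width'],-d['R'].T@d['t'])
E
```

```text
5.2 [0.4606 0.0457 0.0216] [-0.4029  0.163  -1.7503] 0.0585024056716735 [0.4625 0.0467 0.1871]
```

View pics/w3.png

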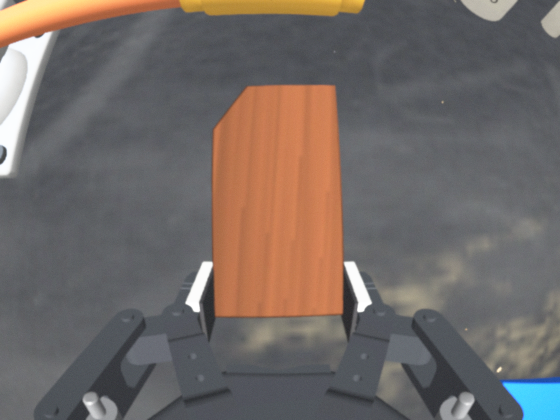

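The block is gripped square, with its near edge at row 317 and its far edge at row 86. The tee's brass spans columns 182 to 363 at row 11.

```bash
python3 - <<'E'
from h import *
np.set_printoptions(precision=4,suppress=True)
w=dict(np.load('pics/w3.npz')); w['n']='wrist'
def onx(d,u,v,x):
    o,r=ray(d,u,v); return o+r*(x-o[0])/r[0]
for u in(182,205,343,363): print(u,onx(w,u,11,.57))
z=.0216-.0087
for u,v,h in((216,317,.026),(342,315,.026),(336,86,.038),(248,86,.038)): print(u,v,onz(w,u,v,h+z))
t=dict(np.load('pics/top0.npz')); t['n']='top'
p=t['pixels'].astype(float)
# pipe centre rows at columns: brass/copper weight
for u in(225,240,255,270,281,300):
    c=p[170:200,u,0]-p[170:200,u,2]; m=c>60; v=170+np.where(m)[0]; print(u,v.min(),v.max(),onz(t,u,(v.min()+v.max())/2,.088))
E
```

```text
182 [0.57   0.0859 0.0859]
205 [0.57   0.0759 0.0842]
343 [0.57   0.0155 0.0824]
363 [0.57   0.0065 0.0833]
216 317 [0.4407 0.0756 0.0389]
342 315 [0.4402 0.018  0.0389]
336 86 [0.5486 0.0162 0.0509]
248 86 [0.5491 0.0592 0.0509]
225 180 186 [0.5929 0.2511 0.088 ]
240 180 187 [0.5903 0.204  0.088 ]
255 180 187 [0.5892 0.1569 0.088 ]
270 180 187 [0.5882 0.1098 0.088 ]
281 179 189 [0.5858 0.0753 0.088 ]
300 174 188 [0.5941 0.0153 0.088 ]
```

Emit:
servo_tool(
  moves=[
    [0.8, 0, 0, 0, 0, 0, -1],
    [0.8, 0, 0, 0, 0, 0, -1],
    [0.8, 0, 0, 0, 0, 0, -1],
    [0.8, 0, 0, 0, 0, 0, -1],
    [0.46, 0, 0, 0, 0, 0, -1],
    [0, 0, -0.2, 0, 0, 0, -1],
    [0, 0, -0.2, 0, 0, 0, -1],
    [0, 0, 0, 0, 0, 0, -1],
  ],
)

```text
time_s: 6.0
eef_pos: [0.55, 0.0463, 0.0097]
orientation: [[0.868, -0.025, 0.496], [-0.022, -1.0, -0.012], [0.496, -0.0, -0.868]]
contact_force: [-0.7, -1.0, -2.8]
gripper_width: 0.0588
```

Emit:
servo_tool(
  moves=[
    [0, 0, -0.06, 0, 0, 0, -1],
    [0, 0, -0.06, 0, 0, 0, -1],
    [0, 0, 0, 0, 0, 0, -1],
  ],
)

```text
time_s: 6.3
eef_pos: [0.5521, 0.0466, 0.0089]
orientation: [[0.866, -0.024, 0.5], [-0.021, -1.0, -0.012], [0.5, -0.0, -0.866]]
contact_force: [0.0, -1.1, -1.3]
gripper_width: 0.0589
```

Emit:
servo_tool(
  moves=[
    [0, 0, -0.06, 0, 0, 0, -1],
    [0, 0, -0.04, 0, 0, 0, -1],
    [0, 0, 0, 0, 0, 0, -1],
  ],
)

```text
time_s: 6.6
eef_pos: [0.5541, 0.0466, 0.0086]
orientation: [[0.864, -0.024, 0.504], [-0.021, -1.0, -0.012], [0.504, -0.0, -0.864]]
contact_force: [-3.6, -0.7, 5.7]
gripper_width: 0.0586
```

Emit:
servo_tool(
  moves=[
    [0, 0, 0.08, 0, 0, 0, 1],
    [0, 0, 0, 0, 0, 0, 1],
    [0, 0, 0, 0, 0, 0, 1],
    [0, 0, 0, 0, 0, 0, 1],
    [-0.8, 0, 0.2, 0, 0, 0, 1],
    [-0.8, 0, 0.6, 0, 0, 0, 1],
    [-0.8, 0, 1, 0, 0, 0, 1],
    [0, 0, 0, 0, 0, 0, 1],
  ],
)

```text
time_s: 7.4
eef_pos: [0.493, 0.0466, 0.0569]
orientation: [[0.862, -0.024, 0.506], [-0.021, -1.0, -0.012], [0.506, -0.0, -0.862]]
contact_force: [0.7, -0.2, 1.2]
gripper_width: 0.0853
```

```bash
python3 - <<'E'
from h import *
np.set_printoptions(precision=4,suppress=True)
d=cam('wrist'); np.savez('pics/w4.npz',**d); save(d,'w4.png')
q,p,b=corners(d,276,240,90); print(p.tolist())
for u,v in p: print(u,v,onz(d,u,v,.026),onz(d,u,v,.038))
o=arm.get_obs();print(o['time_s'],o['eef_pos'],o['contact_force'])
E
```

```text
[[559, 0], [522, 0], [533, 17], [534, 32], [487, 69], [468, 63], [451, 42], [451, 33], [468, 0], [306, 0], [305, 11], [312, 20], [315, 45], [358, 54], [363, 70], [361, 97], [354, 108], [338, 107], [333, 112], [319, 113], [323, 181], [320, 206], [248, 206], [244, 214], [232, 213], [237, 113], [216, 111], [211, 106], [197, 107], [190, 101], [55, 113], [38, 220], [32, 226], [0, 225], [0, 419], [62, 419], [72, 408], [78, 409], [79, 419], [87, 419], [86, 409], [70, 406], [69, 401], [102, 328], [107, 337], [92, 370], [93, 381], [100, 394], [106, 396], [113, 375], [119, 374], [107, 419], [149, 419], [165, 406], [169, 409], [156, 419], [400, 419], [388, 410], [389, 406], [408, 419], [449, 419], [437, 374], [443, 374], [452, 397], [464, 378], [463, 365], [450, 338], [452, 327], [488, 403], [471, 409], [470, 419], [477, 419], [478, 411], [488, 409], [494, 419], [529, 419], [525, 401], [559, 398], [559, 70], [545, 79], [533, 65], [559, 38]]
559 0 [ 0.8117 -0.3422  0.026 ] [ 0.7923 -0.3184  0.038 ]
522 0 [ 0.7749 -0.246   0.026 ] [ 0.7577 -0.2281  0.038 ]
533 17 [ 0.748  -0.2499  0.026 ] [ 0.732
[... 3815 characters left out ...]
9 [ 0.3734 -0.0944  0.026 ] [ 0.3807 -0.0858  0.038 ]
478 411 [ 0.3803 -0.0944  0.026 ] [ 0.3872 -0.0857  0.038 ]
488 409 [ 0.3792 -0.1039  0.026 ] [ 0.3862 -0.0947  0.038 ]
494 419 [ 0.3682 -0.1114  0.026 ] [ 0.3759 -0.1017  0.038 ]
529 419 [ 0.3549 -0.1517  0.026 ] [ 0.3633 -0.1396  0.038 ]
525 401 [ 0.3744 -0.1433  0.026 ] [ 0.3817 -0.1316  0.038 ]
559 398 [ 0.3625 -0.1887  0.026 ] [ 0.3705 -0.1743  0.038 ]
559 70 [ 0.6739 -0.253   0.026 ] [ 0.6629 -0.2347  0.038 ]
545 79 [ 0.6559 -0.2192  0.026 ] [ 0.646 -0.203  0.038]
533 65 [ 0.6702 -0.2077  0.026 ] [ 0.6594 -0.1922  0.038 ]
559 38 [ 0.7266 -0.2852  0.026 ] [ 0.7124 -0.2649  0.038 ]
7.45 [0.4932 0.0465 0.0556] [-0.2584 -0.5772  0.0515]
```

The block sits under the tee, with its near end at x≈0.533 and y 0.017 to 0.075. Now the packer.

Emit:
servo_tool(
  moves=[
    [0, -0.9, 0.8, 0, 0, 0, 1],
    [0, -0.95, 0.7, 0, 0, 0, 1],
    [0, -0.95, 0.7, 0, 0, 0, 1],
    [0, -0.95, 0, 0, 0, 0, 1],
    [0, -0.95, 0, 0, 0, 0, 1],
    [0, -0.95, 0, 0, 0, 0, 1],
    [0, -0.95, 0, 0, 0, 0, 1],
    [0, -0.95, 0, 0, 0, 0, 1],
  ],
)

```text
time_s: 8.25
eef_pos: [0.4921, -0.1435, 0.1068]
orientation: [[0.867, -0.025, 0.498], [-0.022, -1.0, -0.012], [0.498, -0.001, -0.867]]
contact_force: [0.4, 1.1, 0.5]
gripper_width: 0.0858
```

Emit:
servo_tool(
  moves=[
    [0.2, -0.95, 0, 0, 0, 0.15, 1],
    [0.2, -0.95, 0, 0, 0, 0.15, 1],
    [0.2, -0.95, 0, 0, 0, 0.15, 1],
    [0.2, -0.95, 0, 0, 0, 0.15, 1],
    [0.2, -0.95, 0, 0, 0, 0.13, 1],
    [0.2, -0.95, 0, 0, 0, 0, 1],
    [0.2, -0.95, 0, 0, 0, 0, 1],
    [0.2, -0.95, 0, 0, 0, 0, 1],
  ],
)

```text
time_s: 9.05
eef_pos: [0.5322, -0.3336, 0.1059]
orientation: [[0.866, 0.051, 0.497], [0.043, -0.999, 0.027], [0.498, -0.002, -0.867]]
contact_force: [-0.0, -0.0, -0.6]
gripper_width: 0.0856
```

Emit:
servo_tool(
  moves=[
    [0, -0.95, 0, 0, 0, 0, 1],
    [0, -0.95, 0, 0, 0, 0, 1],
    [0, -0.98, 0, 0, 0, 0, 1],
    [0, 0, 0, 0, 0, 0, 1],
    [0, 0, 0, 0, 0, 0, 1],
  ],
)

```text
time_s: 9.55
eef_pos: [0.5319, -0.4044, 0.1062]
orientation: [[0.866, 0.051, 0.498], [0.043, -0.999, 0.028], [0.498, -0.003, -0.867]]
contact_force: [0.1, 0.1, -0.0]
gripper_width: 0.0853
```

```bash
python3 - <<'E'
from h import *
np.set_printoptions(precision=4,suppress=True)
d=cam('wrist'); np.savez('pics/w5.npz',**d)
o=arm.get_obs();print(o['time_s'],o['eef_pos'],o['orientation'])
c=proj(d,[.571,-.4023,.024]); c=(int(c[0]),int(c[1])); print(c)
q,p,b=corners(d,*c,110); print(p.tolist())
y0=q[:,1].min();y1=q[:,1].max()
for u,v in p: print(onz(d,u,v,.03 if v>(y0+y1)/2 else .018))
E
```

```text
9.6 [ 0.532  -0.4037  0.1064] [[ 0.8658  0.0519  0.4977]
 [ 0.0437 -0.9987  0.0281]
 [ 0.4985 -0.0026 -0.8669]]
(278, 221)
[[302, 156], [265, 157], [250, 175], [250, 293], [310, 290]]
[ 0.6272 -0.4187  0.018 ]
[ 0.6247 -0.3882  0.018 ]
[ 0.6086 -0.3769  0.018 ]
[ 0.5152 -0.3839  0.03  ]
[ 0.5197 -0.4281  0.03  ]
```

Emit:
servo_tool(
  moves=[
    [0.08, -0.04, -1, 0, 0, 0.23, 1],
    [0, 0, -1, 0, 0, 0, 1],
    [0, 0, -1, 0, 0, 0, 1],
    [0, 0, -0.78, 0, 0, 0, 1],
    [0, 0, 0, 0, 0, 0, -1],
    [0, 0, 0, 0, 0, 0, -1],
    [0, 0, 0, 0, 0, 0, -1],
    [0, 0, 0, 0, 0, 0, -1],
  ],
)

```text
time_s: 10.4
eef_pos: [0.5351, -0.4062, 0.0159]
orientation: [[0.863, 0.076, 0.5], [0.067, -0.997, 0.036], [0.501, 0.003, -0.865]]
contact_force: [-0.1, 0.7, -1.0]
gripper_width: 0.0443
```

Emit:
servo_tool(
  moves=[
    [0, 0, 0, 0, 0, 0, -1],
    [0, 0, 0, 0, 0, 0, -1],
    [0, 0, 0, 0, 0, 0, -1],
  ],
)

```text
time_s: 10.7
eef_pos: [0.535, -0.406, 0.0156]
orientation: [[0.863, 0.076, 0.5], [0.066, -0.997, 0.037], [0.502, 0.001, -0.865]]
contact_force: [-2.3, 0.8, 6.5]
gripper_width: 0.0443
```

Emit:
servo_tool(
  moves=[
    [0, 0, 1, 0, 0, 0, -1],
    [0, 0, 1, 0, 0, 0, -1],
    [-0.5, 0.9, 1, 0, 0, 0, -1],
    [-0.5, 0.95, 0.2, 0, 0, 0, -1],
    [-0.5, 0.95, 0, 0, 0, 0, -1],
    [-0.5, 0.95, 0, 0, 0, 0, -1],
    [-0.5, 0.95, 0, 0, 0, 0, -1],
    [-0.5, 0.95, 0, 0, 0, 0, -1],
  ],
)

```text
time_s: 11.5
eef_pos: [0.4583, -0.2628, 0.0933]
orientation: [[0.864, 0.076, 0.498], [0.066, -0.997, 0.039], [0.499, -0.001, -0.866]]
contact_force: [0.5, -1.0, -1.3]
gripper_width: 0.0448
```

Emit:
servo_tool(
  moves=[
    [-0.5, 0.95, 0, 0, 0, -0.2, -1],
    [-0.5, 0.95, 0, 0, 0, -0.2, -1],
    [0, 0.95, 0, 0, 0, -0.2, -1],
    [0, 0.95, 0, 0, 0, -0.2, -1],
    [0, 0.95, 0, 0, 0, -0.17, -1],
    [0, 0.95, 0, 0, -0.3, 0, -1],
    [0, 0.95, 0, 0, -0.3, 0, -1],
    [0, 0.95, 0, 0, -0.43, 0, -1],
  ],
)

```text
time_s: 12.3
eef_pos: [0.4341, -0.073, 0.0937]
orientation: [[0.806, -0.025, 0.591], [-0.022, -1.0, -0.012], [0.591, -0.003, -0.806]]
contact_force: [1.3, 0.8, -0.4]
gripper_width: 0.045
```

Emit:
servo_tool(
  moves=[
    [0, 0.95, 0, 0, 0, 0, -1],
    [0, 0.95, 0, 0, 0, 0, -1],
    [0, 0.95, 0, 0, 0, 0, -1],
    [0, 0.95, -0.4, 0, 0, 0, -1],
    [0, 0.95, -0.8, 0, 0, 0, -1],
    [0, 0.1, -0.6, 0, 0, 0, -1],
    [0, 0, 0, 0, 0, 0, -1],
    [0, 0, 0, 0, 0, 0, -1],
  ],
)

```text
time_s: 13.1
eef_pos: [0.4338, 0.0473, 0.0485]
orientation: [[0.808, -0.025, 0.589], [-0.022, -1.0, -0.012], [0.589, -0.003, -0.808]]
contact_force: [0.9, 1.0, -0.9]
gripper_width: 0.0447
```

```bash
python3 - <<'E'
from h import *
np.set_printoptions(precision=4,suppress=True)
d=cam('wrist'); np.savez('pics/w6.npz',**d); save(d,'w6.png')
o=arm.get_obs();print(o['time_s'],o['eef_pos'],o['orientation'],o['contact_force'])
E
```

```text
13.15 [0.4346 0.0469 0.0495] [[ 0.8064 -0.026   0.5908]
 [-0.0227 -0.9997 -0.0129]
 [ 0.5909 -0.003  -0.8067]] [ 0.5134 -0.1538 -0.5478]
```

View pics/w6.png

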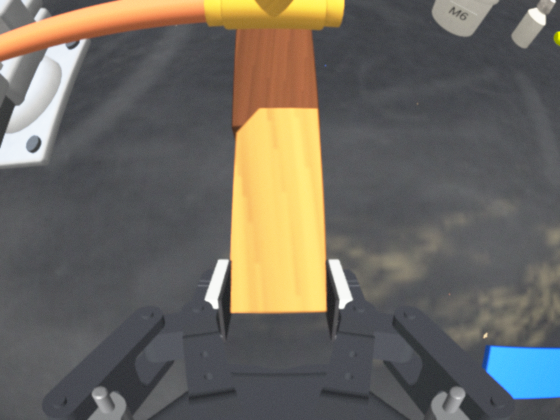

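The packer is aligned with the block, the wood continuing at (275,108), and clear below the tee. I'll slide it in and lower it.

Emit:
servo_tool(
  moves=[
    [0.9, 0, -0.06, 0, 0, 0, -1],
    [0.9, 0, 0, 0, 0, 0, -1],
    [0.9, 0, 0, 0, 0, 0, -1],
    [0.9, 0, 0, 0, 0, 0, -1],
    [0.9, 0, 0, 0, 0, 0, -1],
    [0.16, 0, 0, 0, 0, 0, -1],
    [0, 0, 0, 0, 0, 0, -1],
  ],
)

```text
time_s: 13.85
eef_pos: [0.5508, 0.0464, 0.0528]
orientation: [[0.809, -0.027, 0.587], [-0.023, -1.0, -0.013], [0.587, -0.003, -0.81]]
contact_force: [-0.2, 0.1, -0.8]
gripper_width: 0.0444
```

Emit:
servo_tool(
  moves=[
    [0, 0, -0.06, 0, 0, 0, -1],
    [0, 0, -0.06, 0, 0, 0, -1],
    [0, 0, 0, 0, 0, 0, -1],
  ],
)

```text
time_s: 14.15
eef_pos: [0.5485, 0.0472, 0.0498]
orientation: [[0.812, -0.026, 0.583], [-0.022, -1.0, -0.013], [0.583, -0.003, -0.812]]
contact_force: [-0.2, 0.5, -0.1]
gripper_width: 0.0442
```

Emit:
servo_tool(
  moves=[
    [0.06, 0, -0.06, 0, 0, 0, -1],
    [0, 0, -0.06, 0, -0.08, 0, -1],
    [0, 0, 0, 0, 0, 0, -1],
  ],
)

```text
time_s: 14.45
eef_pos: [0.55, 0.0473, 0.0517]
orientation: [[0.81, -0.025, 0.586], [-0.022, -1.0, -0.013], [0.586, -0.003, -0.81]]
contact_force: [-1.3, -1.1, -1.4]
gripper_width: 0.0447
```

Emit:
servo_tool(
  moves=[
    [0, 0, -0.06, 0, 0, 0, -1],
    [0, 0, 0, 0, 0, 0, -1],
  ],
)

```text
time_s: 14.65
eef_pos: [0.5497, 0.0472, 0.0507]
orientation: [[0.811, -0.026, 0.584], [-0.022, -1.0, -0.013], [0.584, -0.003, -0.812]]
contact_force: [0.1, -0.4, -0.6]
gripper_width: 0.0443
```

```bash
python3 - <<'E'
from h import *
np.set_printoptions(precision=4,suppress=True)
o=arm.get_obs();print(o['joint_positions'],o['eef_pos'],o['contact_force'],o['ft_torque'])
d=cam('wrist'); save(d,'w7.png');np.savez('pics/w7.npz',**d)
E
```

```text
[-0.0074 -0.1859  2.3826 -0.0263  0.3211  1.612 ] [0.5497 0.0472 0.0507] [ 0.0555 -0.4217 -0.6243] [0.0558 0.4185 0.0107]
```

View pics/w7.png

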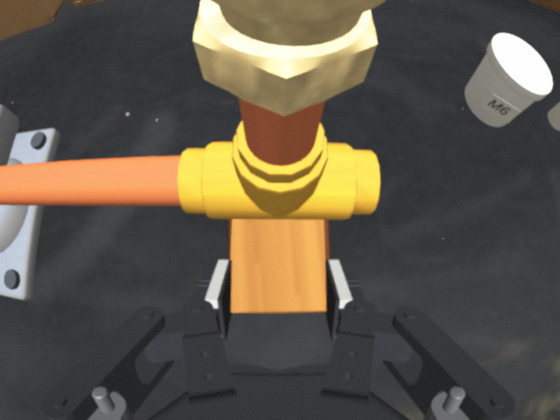

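The joint 5 limit (0.32) blocks the tilt here, so nothing is in contact. I'll take off some tilt, lower it, and let the packer settle onto the slope by turning in the pads.

Emit:
servo_tool(
  moves=[
    [0, 0, 0, 0, 0.4, 0, -1],
    [0, 0, 0, 0, 0.2, 0, -1],
    [0, 0, 0, 0, 0, 0, -1],
  ],
)

```text
time_s: 15.0
eef_pos: [0.5509, 0.0472, 0.0517]
orientation: [[0.845, -0.026, 0.534], [-0.022, -1.0, -0.013], [0.534, -0.001, -0.846]]
contact_force: [0.0, -0.7, 0.2]
gripper_width: 0.0441
```

Emit:
servo_tool(
  moves=[
    [0, 0, -0.08, 0, 0, 0, -1],
    [0, 0, -0.08, 0, 0, 0, -1],
    [0, 0, 0, 0, 0, 0, -1],
  ],
)

```text
time_s: 15.3
eef_pos: [0.5505, 0.0472, 0.0475]
orientation: [[0.845, -0.026, 0.534], [-0.022, -1.0, -0.013], [0.535, -0.001, -0.845]]
contact_force: [-4.2, -0.1, 5.4]
gripper_width: 0.0444
```

Emit:
servo_tool(
  moves=[
    [0, 0, -0.06, 0, 0, 0, -1],
    [0, 0, 0, 0, 0, 0, -1],
  ],
)

```text
time_s: 15.5
eef_pos: [0.5506, 0.0473, 0.0462]
orientation: [[0.845, -0.025, 0.535], [-0.022, -1.0, -0.013], [0.535, -0.001, -0.845]]
contact_force: [-4.7, 0.8, 6.1]
gripper_width: 0.0447
```

Emit:
servo_tool(
  moves=[
    [0, 0, -0.06, 0, 0, 0, -1],
    [0, 0, -0.04, 0, 0, 0, -1],
    [0, 0, 0, 0, 0, 0, -1],
  ],
)

```text
time_s: 15.8
eef_pos: [0.5507, 0.0473, 0.0439]
orientation: [[0.845, -0.025, 0.535], [-0.022, -1.0, -0.013], [0.535, -0.001, -0.845]]
contact_force: [-5.0, -0.4, 5.1]
gripper_width: 0.0444
```

Emit:
servo_tool(
  moves=[
    [0, 0, -0.04, 0, 0, 0, -1],
    [0, 0, 0, 0, 0, 0, -1],
  ],
)

```text
time_s: 16.0
eef_pos: [0.5508, 0.0473, 0.0429]
orientation: [[0.845, -0.025, 0.535], [-0.022, -1.0, -0.013], [0.535, -0.001, -0.845]]
contact_force: [-3.9, 1.1, 5.4]
gripper_width: 0.0443
```

Emit:
servo_tool(
  moves=[
    [0, 0, -0.03, 0, 0, 0, -1],
    [0, 0, 0, 0, 0, 0, -1],
  ],
)

```text
time_s: 16.2
eef_pos: [0.5512, 0.0473, 0.0428]
orientation: [[0.844, -0.025, 0.536], [-0.022, -1.0, -0.013], [0.536, -0.001, -0.844]]
contact_force: [-5.7, -0.7, 8.2]
gripper_width: 0.0444
```

Emit:
servo_tool(
  moves=[
    [0, 0, 0.04, 0, 0, 0, 1],
    [0, 0, 0, 0, 0, 0, 1],
    [0, 0, 0, 0, 0, 0, 1],
    [0, 0, 0, 0, 0, 0, 1],
    [-0.9, 0, 0, 0, 0, 0, 1],
    [-0.9, 0, 0, 0, 0, 0, 1],
    [-0.9, 0, 0.3, 0, 0, 0, 1],
    [0, 0, 0, 0, 0, 0, 1],
  ],
)

```text
time_s: 17.0
eef_pos: [0.4804, 0.0473, 0.049]
orientation: [[0.846, -0.026, 0.532], [-0.022, -1.0, -0.013], [0.532, -0.001, -0.847]]
contact_force: [0.3, -0.2, -0.4]
gripper_width: 0.0855
```

```bash
python3 - <<'E'
from h import *
np.set_printoptions(precision=4,suppress=True)
d=cam('wrist'); np.savez('pics/w8.npz',**d)
o=arm.get_obs();print(o['time_s'],o['eef_pos'],o['contact_force'])
im=d['pixels'][:,:,::-1].copy()
B=(.588,.046)
for c,x,y,z in(((0,255,0),-.055,-.03,.026),((0,255,0),-.055,.03,.026),((0,255,0),-.055,.03,0),((0,255,0),-.055,-.03,0),((255,0,0),-.055,.023,.056),((255,0,0),-.055,-.023,.056),((255,0,0),-.055,-.023,.026),((255,0,0),-.055,.023,.026)):
    u=proj(d,[B[0]+x+.024*y,B[1]+y-.024*x,z]); cv2.circle(im,(int(u[0]),int(u[1])),1,c,-1)
cv2.imwrite('pics/w8.png',cv2.resize(im[0:330,130:430],None,fx=2,fy=1.8))
E
```

```text
17.05 [0.4818 0.0472 0.0496] [0.17   0.2057 0.302 ]
```

View pics/w8.png

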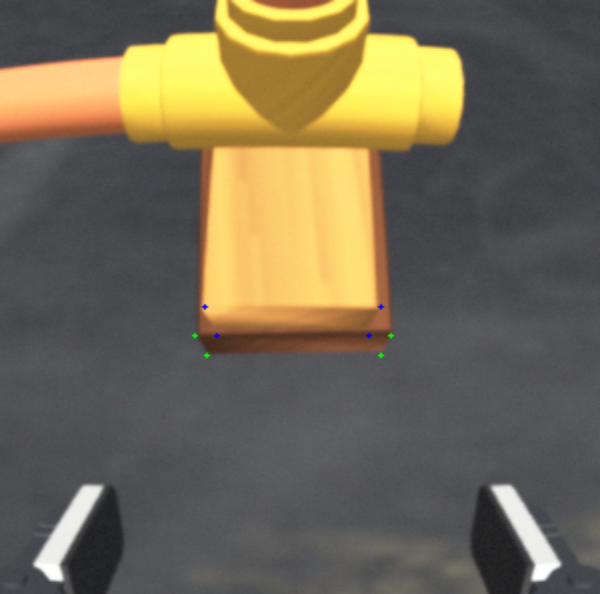

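The overlay matches: the packer is seated on the block with its top level at 56 mm (near edge at crop rows 306 to 335), both under the tee. That's 9 pictures viewed. Now the wedge.

Emit:
servo_tool(
  moves=[
    [-0.4, -0.5, 0.7, 0, 0.4, 0, 1],
    [-0.4, -0.85, 0.7, 0, 0.4, 0, 1],
    [-0.4, -0.85, 0.6, 0, 0.4, 0, 1],
    [-0.2, -0.85, 0, 0, 0, -0.5, 1],
    [0, -0.85, 0, 0, 0, -0.5, 1],
    [0, -0.85, 0, 0, 0, -0.5, 1],
    [0, -0.85, 0, 0, 0, -0.5, 1],
    [0, -0.85, 0, 0, 0, 0, 1],
  ],
)

```text
time_s: 17.85
eef_pos: [0.4481, -0.115, 0.0998]
orientation: [[0.882, -0.233, 0.41], [-0.21, -0.972, -0.101], [0.422, 0.002, -0.906]]
contact_force: [0.2, 0.2, -0.2]
gripper_width: 0.0854
```

Emit:
servo_tool(
  moves=[
    [0, -0.85, 0, 0, 0, 0, 1],
    [0, -0.85, 0, 0, 0, 0, 1],
    [0, -0.85, 0, 0, 0, 0, 1],
    [0, -0.85, 0, 0, 0, 0, 1],
    [0, -0.85, 0, 0, 0, 0, 1],
    [0, -0.85, 0, 0, 0, 0, 1],
    [0, -0.55, 0, 0, 0, 0, 1],
    [0, 0, 0, 0, 0, 0, 1],
  ],
)

```text
time_s: 18.65
eef_pos: [0.4479, -0.2575, 0.0997]
orientation: [[0.881, -0.235, 0.41], [-0.212, -0.972, -0.102], [0.422, 0.002, -0.906]]
contact_force: [-0.1, -0.2, 0.4]
gripper_width: 0.0852
```

```bash
python3 - <<'E'
from h import *
np.set_printoptions(precision=4,suppress=True)
d=cam('wrist'); np.savez('pics/w9.npz',**d)
o=arm.get_obs();print(o['time_s'],o['eef_pos'],o['orientation'])
c=proj(d,[.490,-.265,.02]); c=(int(c[0]),int(c[1])); print(c)
q,p,b=corners(d,*c,130); print(p.tolist())
y0=q[:,1].min();y1=q[:,1].max()
for u,v in p: print(onz(d,u,v,.032 if v>(y0+y1)/2 else .008))
E
```

```text
18.7 [ 0.4477 -0.2564  0.0994] [[ 0.8817 -0.2345  0.4095]
 [-0.212  -0.9721 -0.1004]
 [ 0.4216  0.0017 -0.9068]]
(275, 206)
[[253, 137], [249, 285], [301, 286], [299, 140], [293, 136]]
[ 0.5517 -0.261   0.008 ]
[ 0.438  -0.2333  0.032 ]
[ 0.4286 -0.2694  0.032 ]
[ 0.5402 -0.2973  0.008 ]
[ 0.5447 -0.2933  0.008 ]
```

Emit:
servo_tool(
  moves=[
    [0, 0.04, -1, 0, 0, 0, 1],
    [0, 0, -1, 0, 0, 0, 1],
    [0, 0, -1, 0, 0, 0, 1],
    [0, 0, -0.58, 0, 0, 0, 1],
    [0, 0, 0, 0, 0, 0, -1],
    [0, 0, 0, 0, 0, 0, -1],
    [0, 0, 0, 0, 0, 0, -1],
    [0, 0, 0, 0, 0, 0, -1],
  ],
)

```text
time_s: 19.5
eef_pos: [0.4485, -0.2552, 0.012]
orientation: [[0.881, -0.233, 0.412], [-0.209, -0.973, -0.102], [0.425, 0.004, -0.905]]
contact_force: [-0.0, 0.2, -1.7]
gripper_width: 0.0388
```

Emit:
servo_tool(
  moves=[
    [0, 0, 0, 0, 0, 0, -1],
    [0, 0, 0, 0, 0, 0, -1],
    [0, 0, 0, 0, 0, 0, -1],
  ],
)

```text
time_s: 19.8
eef_pos: [0.4484, -0.2551, 0.0118]
orientation: [[0.881, -0.233, 0.412], [-0.21, -0.972, -0.102], [0.425, 0.003, -0.905]]
contact_force: [-2.5, 1.5, 6.2]
gripper_width: 0.0383
```

Emit:
servo_tool(
  moves=[
    [0, 0, 1, 0, 0, 0, -1],
    [-0.37, 0.5, 1, 0, 0, 0, -1],
    [-0.37, 0.85, 1, 0, 0, 0.4, -1],
    [0, 0.85, 0.1, 0, 0, 0.4, -1],
    [0, 0.85, 0, 0, 0, 0.4, -1],
    [0, 0.85, 0, 0, 0, 0.4, -1],
    [0, 0.85, 0, 0, 0, 0.43, -1],
    [0, 0.85, 0, 0, 0, 0, -1],
  ],
)

```text
time_s: 20.6
eef_pos: [0.4285, -0.1138, 0.0875]
orientation: [[0.906, -0.023, 0.422], [-0.02, -1.0, -0.012], [0.422, 0.002, -0.907]]
contact_force: [0.1, -0.4, -1.4]
gripper_width: 0.0387
```

Emit:
servo_tool(
  moves=[
    [0, 0.85, 0, 0, 0, 0, -1],
    [0, 0.85, 0, 0, 0, 0, -1],
    [0, 0.85, 0, 0, 0, 0, -1],
    [0, 0.85, 0, 0, 0, 0, -1],
    [0, 0.85, 0, 0, 0, 0, -1],
    [0, 0.85, 0, 0, 0, 0, -1],
    [0, 0.85, -0.4, 0, 0, 0, -1],
    [0, 0.53, -0.2, 0, 0, 0, -1],
  ],
)

```text
time_s: 21.4
eef_pos: [0.4281, 0.049, 0.0719]
orientation: [[0.907, -0.021, 0.421], [-0.018, -1.0, -0.011], [0.421, 0.002, -0.907]]
contact_force: [-0.3, 0.3, -1.6]
gripper_width: 0.0388
```

Emit:
servo_tool(
  moves=[
    [0, 0, 0, 0, 0, 0, -1],
    [0, 0, 0, 0, 0, 0, -1],
  ],
)

```text
time_s: 21.6
eef_pos: [0.4286, 0.0478, 0.0724]
orientation: [[0.907, -0.022, 0.422], [-0.019, -1.0, -0.011], [0.422, 0.002, -0.907]]
contact_force: [0.4, -0.2, -1.1]
gripper_width: 0.0388
```

```bash
python3 - <<'E'
from h import *
np.set_printoptions(precision=4,suppress=True)
d=cam('wrist'); np.savez('pics/w10.npz',**d); save(d,'w10.png')
o=arm.get_obs();print(o['time_s'],o['eef_pos'],o['orientation'],o['contact_force'],o['joint_positions'])
E
```

```text
21.65 [0.4289 0.0474 0.0728] [[ 0.9062 -0.0225  0.4222]
 [-0.0195 -0.9997 -0.0115]
 [ 0.4223  0.0022 -0.9064]] [-0.5432 -0.8169 -0.6649] [-0.0096 -0.532   2.5262 -0.0114  0.7114  1.5902]
```

View pics/w10.png

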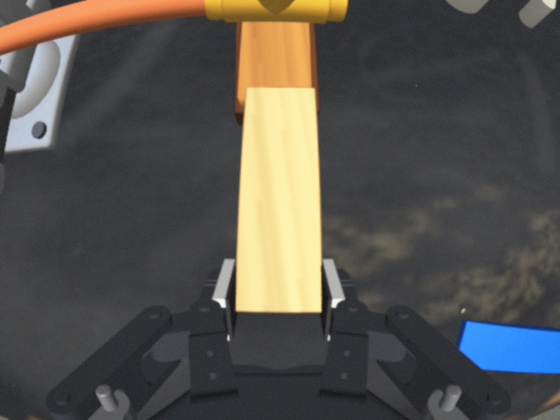

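The wedge is aligned over the packer, its tip at (280,88), heading under the tee. I'll lay it on the packer.

Emit:
servo_tool(
  moves=[
    [0.66, 0, 0, 0, 0, 0, -1],
    [0.66, 0, -0.04, 0, 0, 0, -1],
    [0, 0, -0.04, 0, 0, 0, -1],
    [0, 0, -0.04, 0, 0, 0, -1],
    [0, 0, 0, 0, 0, 0, -1],
  ],
)

```text
time_s: 22.15
eef_pos: [0.461, 0.0473, 0.069]
orientation: [[0.907, -0.023, 0.421], [-0.02, -1.0, -0.012], [0.421, 0.002, -0.907]]
contact_force: [-0.5, 0.3, -0.8]
gripper_width: 0.0383
```

Emit:
servo_tool(
  moves=[
    [0, 0, -0.04, 0, 0, 0, -1],
    [0, 0, 0, 0, 0, 0, -1],
  ],
)

```text
time_s: 22.35
eef_pos: [0.4613, 0.0476, 0.0683]
orientation: [[0.906, -0.023, 0.422], [-0.02, -1.0, -0.011], [0.422, 0.002, -0.907]]
contact_force: [0.1, -0.3, -0.0]
gripper_width: 0.039
```

Emit:
servo_tool(
  moves=[
    [0, 0, -0.03, 0, 0, 0, -1],
    [0, 0, 0, 0, 0, 0, -1],
  ],
)

```text
time_s: 22.55
eef_pos: [0.4618, 0.0478, 0.0679]
orientation: [[0.906, -0.022, 0.422], [-0.019, -1.0, -0.011], [0.422, 0.002, -0.906]]
contact_force: [-0.4, -0.5, -0.8]
gripper_width: 0.0389
```

Emit:
servo_tool(
  moves=[
    [0.3, 0, 0, 0, 0, 0, -1],
    [0.3, 0, 0, 0, 0, 0, -1],
    [0.3, 0, 0, 0, 0, 0, -1],
    [0.3, 0, 0, 0, 0, 0, -1],
    [0, 0, 0, 0, 0, 0, -1],
  ],
)

```text
time_s: 23.05
eef_pos: [0.4929, 0.0477, 0.068]
orientation: [[0.906, -0.023, 0.422], [-0.02, -1.0, -0.011], [0.422, 0.002, -0.907]]
contact_force: [-0.4, 0.6, 0.2]
gripper_width: 0.0388
```

Emit:
servo_tool(
  moves=[
    [0.12, 0, 0, 0, 0, 0, -1],
    [0.12, 0, 0, 0, 0, 0, -1],
    [0, 0, 0, 0, 0, 0, -1],
  ],
)

```text
time_s: 23.35
eef_pos: [0.4981, 0.0477, 0.0679]
orientation: [[0.906, -0.022, 0.422], [-0.02, -1.0, -0.011], [0.422, 0.002, -0.906]]
contact_force: [0.2, -0.1, -0.4]
gripper_width: 0.0385
```

Emit:
servo_tool(
  moves=[
    [0.12, 0, 0, 0, 0, 0, -1],
    [0.12, 0, 0, 0, 0, 0, -1],
    [0, 0, 0, 0, 0, 0, -1],
  ],
)

```text
time_s: 23.65
eef_pos: [0.5041, 0.0477, 0.0679]
orientation: [[0.906, -0.022, 0.422], [-0.019, -1.0, -0.011], [0.422, 0.002, -0.906]]
contact_force: [-0.3, -0.2, -0.3]
gripper_width: 0.0387
```

Emit:
servo_tool(
  moves=[
    [0.12, 0, 0, 0, 0, 0, -1],
    [0.12, 0, 0, 0, 0, 0, -1],
    [0, 0, 0, 0, 0, 0, -1],
  ],
)

```text
time_s: 23.95
eef_pos: [0.5102, 0.0477, 0.0678]
orientation: [[0.906, -0.022, 0.422], [-0.019, -1.0, -0.011], [0.422, 0.002, -0.906]]
contact_force: [0.4, 0.0, 0.8]
gripper_width: 0.0389
```

Emit:
servo_tool(
  moves=[
    [0.12, 0, 0, 0, 0, 0, -1],
    [0.12, 0, 0, 0, 0, 0, -1],
    [0, 0, 0, 0, 0, 0, -1],
  ],
)

```text
time_s: 24.25
eef_pos: [0.5162, 0.0477, 0.0679]
orientation: [[0.906, -0.023, 0.422], [-0.02, -1.0, -0.011], [0.422, 0.002, -0.906]]
contact_force: [0.7, -0.1, 0.8]
gripper_width: 0.0387
```

Emit:
servo_tool(
  moves=[
    [0.12, 0, 0, 0, 0, 0, -1],
    [0.12, 0, 0, 0, 0, 0, -1],
    [0, 0, 0, 0, 0, 0, -1],
  ],
)

```text
time_s: 24.55
eef_pos: [0.5216, 0.0478, 0.0678]
orientation: [[0.907, -0.023, 0.421], [-0.02, -1.0, -0.011], [0.421, 0.002, -0.907]]
contact_force: [-5.8, 0.4, 5.9]
gripper_width: 0.0388
```

Contact felt at TCP x≈0.5216. I'll release, back off, close the fingers and push on the butt.

Emit:
servo_tool(
  moves=[
    [0, 0, 0, 0, 0, 0, 1],
    [0, 0, 0, 0, 0, 0, 1],
    [0, 0, 0, 0, 0, 0, 1],
    [0, 0, 0, 0, 0, 0, 1],
    [-0.8, 0, 0, 0, 0, 0, 1],
    [-0.8, 0, 0, 0, 0, 0, 1],
    [-0.8, 0, -0.2, 0, 0, 0, -1],
    [0, 0, 0, 0, 0, 0, -1],
  ],
)

```text
time_s: 25.35
eef_pos: [0.4594, 0.0478, 0.0611]
orientation: [[0.907, -0.022, 0.42], [-0.019, -1.0, -0.011], [0.42, 0.002, -0.908]]
contact_force: [-0.3, 0.5, -0.3]
gripper_width: 0.059
```

Emit:
servo_tool(
  moves=[
    [0, 0, 0, 0, 0, 0, -1],
    [0, 0, 0, 0, 0, 0, -1],
    [0, 0, 0, 0, 0, 0, -1],
    [0, 0, 0, 0, 0, 0, -1],
    [0, 0, 0, 0, 0, 0, -1],
  ],
)

```text
time_s: 25.85
eef_pos: [0.4621, 0.0477, 0.0629]
orientation: [[0.906, -0.022, 0.422], [-0.02, -1.0, -0.011], [0.422, 0.002, -0.907]]
contact_force: [-0.4, -0.6, 0.2]
gripper_width: 0.0001
```

```bash
python3 - <<'E'
from h import *
np.set_printoptions(precision=4,suppress=True)
d=cam('wrist'); np.savez('pics/w11.npz',**d); save(d,'w11.png')
o=arm.get_obs();print(o['time_s'],o['eef_pos'],o['contact_force'],o['gripper_width'])
E
```

```text
25.9 [0.4621 0.0477 0.0628] [-0.6314  0.2284 -0.7935] 0.00022824868505823265
```

View pics/w11.png

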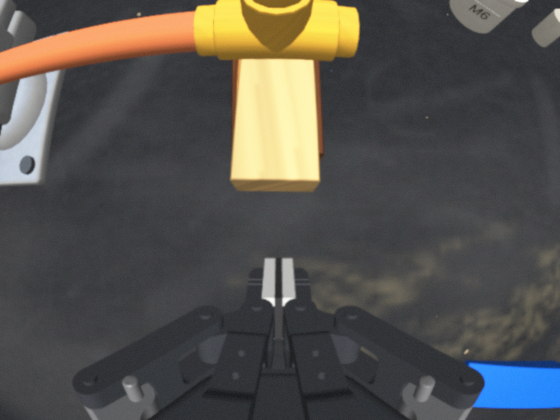

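The wedge lies flat and square on the packer, butt at (275,185), and the closed fingers are centred behind it at column 278. That's 11 pictures viewed. Now I'll push gently.

Emit:
servo_tool(
  moves=[
    [0.6, 0, 0, 0, 0, 0, -1],
    [0.45, 0, 0, 0, 0, 0, -1],
    [0.08, 0, 0, 0, 0, 0, -1],
    [0, 0, 0, 0, 0, 0, -1],
  ],
)

```text
time_s: 26.3
eef_pos: [0.49, 0.0477, 0.0626]
orientation: [[0.907, -0.023, 0.421], [-0.02, -1.0, -0.011], [0.421, 0.002, -0.907]]
contact_force: [-0.2, 0.9, 0.1]
gripper_width: 0.0001
```

Emit:
servo_tool(
  moves=[
    [0.08, 0, 0, 0, 0, 0, -1],
    [0.06, 0, 0, 0, 0, 0, -1],
    [0, 0, 0, 0, 0, 0, -1],
  ],
)

```text
time_s: 26.6
eef_pos: [0.4935, 0.0477, 0.0628]
orientation: [[0.906, -0.022, 0.422], [-0.02, -1.0, -0.011], [0.422, 0.002, -0.907]]
contact_force: [-0.1, -0.1, -1.4]
gripper_width: -0.0002
```

Emit:
servo_tool(
  moves=[
    [0.08, 0, 0, 0, 0, 0, -1],
    [0, 0, 0, 0, 0, 0, -1],
  ],
)

```text
time_s: 26.8
eef_pos: [0.4957, 0.0477, 0.0629]
orientation: [[0.906, -0.022, 0.422], [-0.02, -1.0, -0.011], [0.422, 0.002, -0.906]]
contact_force: [0.5, -0.1, -0.0]
gripper_width: -0.0001
```

Emit:
servo_tool(
  moves=[
    [0.05, 0, 0, 0, 0, 0, -1],
    [0, 0, 0, 0, 0, 0, -1],
  ],
)

```text
time_s: 27.0
eef_pos: [0.4965, 0.0477, 0.0626]
orientation: [[0.907, -0.022, 0.421], [-0.019, -1.0, -0.011], [0.421, 0.002, -0.907]]
contact_force: [-2.5, 0.3, 1.7]
gripper_width: 0.0
```

Emit:
servo_tool(
  moves=[
    [0.05, 0, 0, 0, 0, 0, -1],
    [0, 0, 0, 0, 0, 0, -1],
  ],
)

```text
time_s: 27.2
eef_pos: [0.4972, 0.0478, 0.0623]
orientation: [[0.907, -0.022, 0.419], [-0.02, -1.0, -0.011], [0.42, 0.002, -0.908]]
contact_force: [-6.7, -0.2, 4.8]
gripper_width: -0.0003
```

Emit:
servo_tool(
  moves=[
    [0.05, 0, 0, 0, 0, 0, -1],
    [0, 0, 0, 0, 0, 0, -1],
  ],
)

```text
time_s: 27.4
eef_pos: [0.4981, 0.0479, 0.0621]
orientation: [[0.908, -0.022, 0.419], [-0.019, -1.0, -0.011], [0.419, 0.002, -0.908]]
contact_force: [-9.0, 0.5, 5.9]
gripper_width: -0.0
```

Emit:
servo_tool(
  moves=[
    [0.04, 0, 0.01, 0, 0, 0, -1],
    [0, 0, 0, 0, 0, 0, -1],
  ],
)

```text
time_s: 27.6
eef_pos: [0.4987, 0.0479, 0.0621]
orientation: [[0.908, -0.022, 0.418], [-0.019, -1.0, -0.011], [0.418, 0.002, -0.908]]
contact_force: [-9.6, -0.3, 6.7]
gripper_width: 0.0
```

Emit:
servo_tool(
  moves=[
    [0, 0, 0, 0, 0, 0, -1],
    [0, 0, 0, 0, 0, 0, -1],
  ],
)

```text
time_s: 27.8
eef_pos: [0.4987, 0.0479, 0.0621]
orientation: [[0.908, -0.022, 0.418], [-0.019, -1.0, -0.011], [0.418, 0.002, -0.908]]
contact_force: [-9.6, 0.3, 6.6]
gripper_width: 0.0002
```

Emit:
servo_tool(
  moves=[
    [-0.2, 0, 0, 0, 0, 0, -1],
    [-0.6, 0, 0, 0, 0, 0, -1],
    [-0.8, 0, 0.2, 0, 0, 0, -1],
    [0, 0, 0.3, 0, 0, 0, -1],
    [0, 0, 0, 0, 0, 0, -1],
  ],
)

```text
time_s: 28.3
eef_pos: [0.4618, 0.0477, 0.0775]
orientation: [[0.904, -0.022, 0.426], [-0.019, -1.0, -0.011], [0.426, 0.002, -0.905]]
contact_force: [1.0, -0.2, 0.8]
gripper_width: 0.0002
```

```bash
python3 - <<'E'
from h import *
np.set_printoptions(precision=4,suppress=True)
a=dict(np.load('pics/w11.npz'));a['n']='wrist'
d=cam('wrist'); t=cam('top'); t0=dict(np.load('pics/top0.npz'));t0['n']='top'
o=arm.get_obs();print(o['time_s'],o['eef_pos'],o['contact_force'])
for e in(a,d):
    c=proj(e,[.52,.046,.086]); c=(int(c[0]),int(c[1])); q,p,b=corners(e,*c,90); 
    print([onz(e,u,v,.088)[:2].round(4).tolist() for u,v in b[np.argsort(b[:,1])][2:]], cv2.contourArea(q))
im=np.hstack([cv2.resize(d['pixels'][0:260,150:410],(400,400)),cv2.resize(t['pixels'][130:270,265:405],(400,400))])
cv2.imwrite('pics/w12.png',im[:,:,::-1])
df=np.abs(t['pixels'].astype(int)-t0['pixels']).sum(2)
for n,(u,v) in dict(tub=(350,152),glue=(380,155),hi=(422,156),pink=(431,250),blue=(355,262),n1=(173,208),n2=(180,227),sd=(132,247)).items(): print(n,df[v-12:v+13,u-12:u+13].mean().round(1))
E
```

```text
28.4 [0.4616 0.0477 0.0767] [ 0.3731 -0.4195 -0.1718]
[[0.5054, 0.0297], [0.5062, 0.0676]] 9328.0
[[0.5068, 0.0303], [0.5077, 0.0677]] 7684.0
tub 4.5
glue 7.7
hi 6.8
pink 5.7
blue 6.0
n1 6.2
n2 6.6
sd 3.9
```

View pics/w12.png

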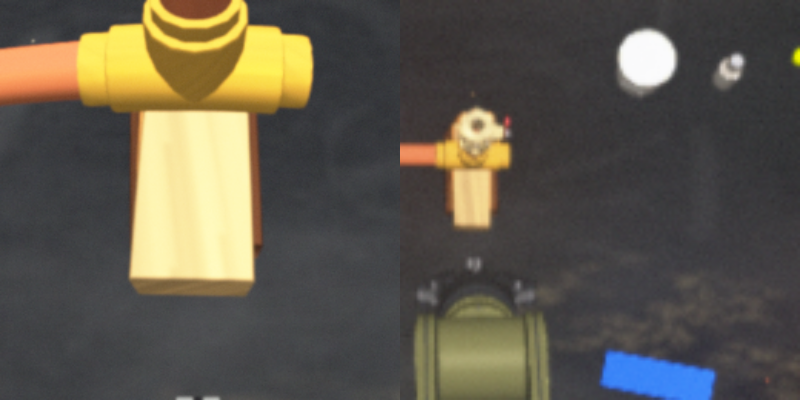

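```bash
python3 -c "
from station import arm
print(arm.get_obs()['contact_force']); print(arm.hand_in())"
```

```text
[ 0.37313949 -0.41948467 -0.17182722]
the job is handed in; nothing more can be done
None
```

The tee is blocked up and the job is handed in. The dark block stands flat under it, the packer lies on the block with its thick end over the block's thin end, and the pale wedge was pushed in from the robot's side.

- **Push and hold:** I pushed the wedge's butt with closed fingertips to about 9.6 N. After backing off, it had stayed put, with the butt at x ≈ 0.507 m. The force between wedge and tee was not measured.
- **Packer level:** after I let go, the packer's near edges matched the positions expected for a level top at 56 mm. The far end under the tee was not visible, so I did not check it directly. I did not test any of the pieces for rocking.
- **Bystanders:** the eight bystander spots I compared, including the pink and blue look-alikes, were unchanged in the top view apart from image noise.
- **Robot:** it was touching nothing at hand-in, at about 28 s on the robot's clock.
- **Off plan:** joint 5 reached its lower limit while I was placing the packer. I took off some tilt and let the packer turn in the pads onto the block's slope, at no more than about 8 N vertical force.

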